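# Key the switch dial onto its box

## Robot

A 7-joint arm with a two-finger parallel gripper is mounted at the origin on the work surface. World frame = base frame: x ahead of the robot, y to its left, z up, the work surface at z = 0. Lengths are in m, angles in rad, forces in N, time in s.
With the tool pointing down it reaches from about 0.4 to 0.85 m from the base axis. Payload 10.4 kg.
Tool frame: the origin (TCP) lies midway between the tips of the shut fingers; the grasp point (between the pads) lies 19 mm behind it; z points along the fingers, x is the direction in which the jaws open and shut, and the axes are right-handed (so a half turn about z gives the same grasp; the last joint's range is limited). The gripper opens to 87 mm and grips with 3 to 60 N. Pads are 19 mm wide; open, the fingers measure 117 mm over their backs; the gripper's body (75 mm by 190 mm) begins 51 mm behind the grasp point.
Start: joints at [1.178, 0.332, -0.065, 1.46, 0.022, 1.35, -0.088], TCP at [0.226, -0.583, 0.223] pointing down, gripper open.
Joint ranges: [-2.6, 2.6], [-0.5, 2.12], [-1.47, 1.34], [0.16, 2.42], [-1.27, 4.41], [0.06, 2.06], [-2.6, 2.6]. Speed limits (rad/s): [2.22, 2.22, 2.79, 2.79, 3.14, 3.14, 3.14].

## Interface

Orientations are given as a unit quaternion [x, y, z, w].
In Python, from bench import r gives the robot as it stands. The module is installed in compiled form; this text tells all that it offers.
- The arm moves only by the tool play_rows, never from a script. Its argument "commands" is a list of rows, each a list of 7 numbers: the shift along the world's x, y, z in cm, then the turn, a rotation vector about the world's x, y, z in rad, then the finger opening in cm, from 0 to 8.7. A call has 1 to 20 rows; each row shifts and turns the commanded pose from where the row before left it; what a row does not reach is not made up. A row lasts 1/8 s, in which the tool goes at most 62.5 mm and 10.7 degrees, less where a joint would pass 70% of its speed; a pose out of reach is approached as far as the arm can. A call is refused whole if a number of a shift passes 6.25 or a number of a turn 0.188, either way. A call with a gripper value outside its range is refused whole. The fingers move at their own pace and stop on an object; "grip_force" is the grip in N (left out, the last holds). Time passes only in rows, so rows that do not move let the fingers close. It gives the time, the measured TCP pose, the force and the opening at its end, in the units of the state.
- r.read_state(): the state, without advancing time (a new reading comes with each control period).
- r.camera(name): name is "side" or "top"; returns a dict with "img" (400x640x3 uint8, red, green, blue), "K" (3x3 intrinsics, pixels), "camera_from_world" (4x4, takes a point from world to camera coordinates). Camera axes: x right, y down, z forward; pixel columns grow to the right and rows downward; lengths in m; the calibration is good to about 2 mm. A picture is of the moment at which its call begins. There is no depth.
- r.close_job(): hands the job in, once; it reports no verdict.
The state is a dict: "time": time; "joint_positions": joint angles; "joint_vel": joint speeds; "joint_torque": joint torques, N m; "ee_pos": TCP position; "eef_rot": TCP orientation; "ft_force": force on the tool from outside, world axes, zero at the start; "torque": the same for the moment, N m; "width": finger opening in m.
Only numpy, scipy, OpenCV 4.12 (cv2) and the standard library are available. Lean on these libraries where they do the work, as an engineer would, in place of code of your own. Each camera call takes 0.05 s, during which the arm holds its last target. There are 200 camera calls.

## Task

The dial of the switch box sits loose and high on its shaft, turned the wrong way. With a fingertip against its stub, push the dial round until the notch in its rim is over the steel key pin, then press down gently on its hub until it is fully home on the box, and let go. Never lift the dial, and leave the other things on the counter where they are.

Things in the scene. Friction and masses are not known exactly. Their poses are not given: they have to be found in the camera images.
- switch_box: grey square switch box lying on its back, fixed to the counter, 150 x 150 x 60 mm tall. Origin under its centre on the counter, z up; its +x points to the side where the key pin stands. A shaft of 16 mm diameter rises 20 mm from the middle of its upper face (black there), hidden inside the dial's hub
- pin (a point): tip of the steel key pin: a fixed upright pin, 11 mm diameter, 7 mm tall with a tapered tip (4 mm wide at the top), on the box's upper face 57 mm from the shaft axis along the box's +x. About half of it shows outside the dial's rim; two small grey ribs stand outside it, at the edge of the box
- dial: loose white-coated dial, 0.2 to 0.32 kg: a round plate, 58 mm radius, 8 mm thick, set over the box's shaft with 1.5 mm play, turning freely either way without stops. Origin at the centre of its underside, z up, +x to the middle of its notch, -x to its stub. Starts riding high: underside 10 mm above the box's upper face (70 mm above the counter), 3 mm over the pin's tip. Home: underside on the box (60 mm)
- collar (a joint): rubber friction collar, 84 mm across, hidden under the dial and carrying it; 0 at the start, grows to 0.010 m with the dial home. 2 to 4 N pushed down slowly on the dial makes it slip (10 to 15 N if the pin rubs); it never springs back. With the notch over the pin (within 5 degrees; the pin's taper centres the rest) the dial goes down 10 mm; elsewhere the pin stops it after 3 mm, still free to turn
- notch (a point): middle of the dial's notch at the level of its underside, 57 mm from the dial's axis along the dial's +x; the notch is a slot open at the rim, 15 mm wide and 12 mm deep
- stub (a point): top centre of the dial's stub, an upright round post on the dial that spins freely on its own axis like a roller, 12 mm diameter, 18 mm tall above the dial's plate, 44 mm from the dial's axis on the side opposite the notch; push it sideways to turn the dial
- hub (a point): top centre of the dial's hub, a closed flat-topped round boss in the middle of the dial, 36 mm diameter, its top 18 mm above the plate and 26 mm above the dial's underside; push here to press the dial down
- gland: small grey cable gland standing on the counter, 42 mm tall, 28 mm across, close beside the switch box; origin under its centre; leave alone
- lock_ring: flat grey plastic ring, 40 mm across, 7 mm thick, close beside the switch box; origin under its centre; leave alone
- screwdriver: screwdriver, 190 mm long, lying on the counter beyond the switch box; leave alone
- fuse: white ceramic cartridge fuse with steel ends standing upright, 50 mm tall, 16 mm across, close beside the switch box; origin under its centre; leave alone
- breaker: loose white breaker module, 60 x 35 x 85 mm, standing to the side; origin under its centre; leave alone
- meter: orange and black hand meter lying on its back, 170 x 82 x 37 mm; origin under its centre; leave alone
- tape: black roll, 76 mm across, 19 mm tall, lying flat; origin under its centre; leave alone
There are look-alikes about, which are no part of the job. Several things have the shape of the dial; the one meant has the colours described above. What is shaped like the switch_box but yellow is not meant.

How it is judged:
On the way, in this order (a step that is already met when the one before it is completed fails the run):
1. the dial is turned until its notch is over the key pin (horizontal distance between notch and pin below 0.009 m), for 0.05 s.
2. the dial is pressed down over the pin until it is home on the box (z of dial in the frame of switch_box below 0.0625 m and horizontal distance between notch and pin below 0.006 m and horizontal distance between dial and switch_box below 0.004 m and angle between dial's own z axis and vertical below 0.04 rad), for 0.2 s.
At the end, for the whole second after the job is handed in: The dial is at rest on the box: its underside within 2.5 mm of the box's upper face, the middle of its notch within 6 mm of the pin's axis and its own axis within 4 mm of the shaft's (seen from above), level within 0.04 rad (all of step 2 and linear speed of dial below 0.01 m/s and angular speed of dial below 0.1 rad/s); the robot touches nothing.
It fails at once if the dial is lifted (8 mm or more above where it started) or comes off its shaft (z of dial in the frame of switch_box above 0.078 m or horizontal distance between dial and switch_box above 0.012 m).
It fails at once if the dial is pressed or squeezed with more than 80 N (contact force between the fingers and dial above 80 N).
It fails at once if another thing on the counter is moved by more than 20 mm (distance of any of gland, lock_ring, screwdriver, fuse, breaker, meter, tape from where it was at the start of the episode above 0.02 m).
It also fails if it takes over 51 s, if anything falls off the work surface, if the arm or the gripper's body presses on something with over 40 N, if the wrist force passes 120 N, or if a joint passes its speed limit or range.

## Working session

There is one attempt and no reset: what is moved stays moved. The work goes in short steps, Python scripts to look and compute and a tool call to move; the robot and the scene stay as the last step left them, time stands still between calls to the robot, and variables do not carry over. Pictures are saved under pics/ and viewed, about 8 in all and at most 12, crops included, and the job is handed in when it is done.

Besides the shell and the picture viewer there is one more tool, called as name(argument=value, ...) on one line, values as JSON. play_rows: Moves the arm, as the interface text tells. Its arguments: {"type":"object","properties":{"commands":{"type":"array","items":{"type":"array","items":{"type":"number"}}},"grip_force":{"type":"number"}},"required":["commands"]}

```bash
mkdir -p pics
cat > h.py <<'E'
import numpy as np, cv2
from bench import r
def snap(name,fn=None,crop=None,scale=1):
    c=r.camera(name); im=cv2.cvtColor(c["img"],cv2.COLOR_RGB2BGR)
    if fn:
        cv2.imwrite("pics/full_"+fn,im)
        if crop: x0,y0,x1,y1=crop; im=im[y0:y1,x0:x1]
        cv2.imwrite("pics/"+fn,cv2.resize(im,None,fx=scale,fy=scale,interpolation=cv2.INTER_CUBIC))
    return c
def ray(c,u,v,z):
    T=c["camera_from_world"];R=T[:3,:3];o=-R.T@T[:3,3]
    d=R.T@np.linalg.inv(c["K"])@np.array([u,v,1.]); return o+d*(z-o[2])/d[2]
def proj(c,p):
    T=c["camera_from_world"];q=c["K"]@(T[:3,:3]@np.array(p)+T[:3,3]); return q[:2]/q[2]
E
python3 - <<'E'
from h import *
for n in("top","side"):
    c=snap(n,n+"1.png"); T=c["camera_from_world"];print(n,c["K"].tolist(),(-T[:3,:3].T@T[:3,3]).round(3),T[:3,:3].round(2).tolist())
s=r.read_state();print(s)
E
```

```text
top [[492.9714261269552, 0.0, 317.05085210043376], [0.0, 492.9714261269552, 200.0676916073897], [0.0, 0.0, 1.0]] [0.369 0.005 1.509] [[0.0, -1.0, 0.01], [-1.0, -0.01, -0.06], [0.06, -0.01, -1.0]]
side [[382.2017814692339, 0.0, 317.50786959834426], [0.0, 382.2017814692339, 208.48472692455823], [0.0, 0.0, 1.0]] [0.309 1.047 0.709] [[-0.99, -0.14, 0.02], [-0.08, 0.5, -0.86], [0.11, -0.86, -0.5]]
{'time': 0.1, 'joint_positions': array([ 1.17841087,  0.33280723, -0.06466874,  1.4608232 ,  0.02166813,
        1.34988471, -0.08850459]), 'joint_vel': array([ 0.00081229, -0.00267618, -0.00072496, -0.00156547, -0.00013457,
       -0.00157002,  0.00102714]), 'joint_torque': array([ 1.13738039e-03, -6.24550009e+01,  2.43742601e-02, -3.90721858e+01,
       -6.15423010e-02,  3.65061325e-02,  6.23288003e-06]), 'ee_pos': array([ 0.22572629, -0.58246716,  0.22185064]), 'eef_rot': array([ 8.25049771e-01, -5.65059731e-01, -5.39947927e-04, -2.91015066e-04]), 'ft_force': array([-0.79746456, -0.2427278 ,  0.43469305]), 'torque': array([0.00115477, 0.04778363, 0.01711421]), 'width': 0.08688327130115546}
```

View pics/top1.png

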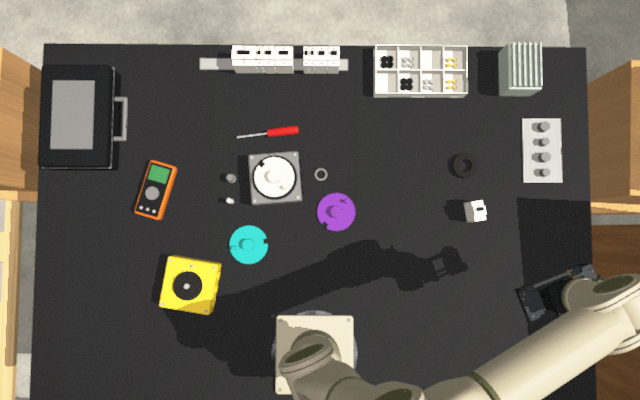

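View pics/side1.png

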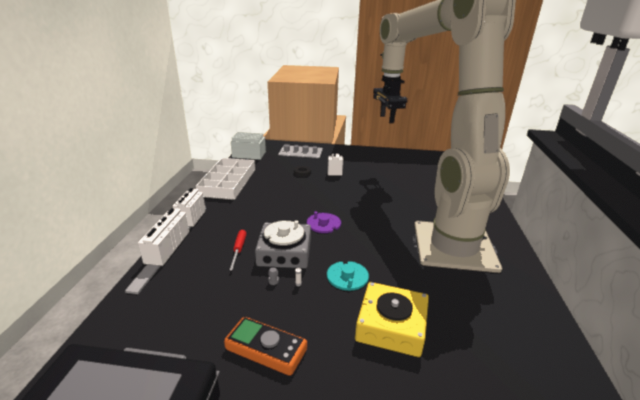

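The white dial on the grey box is at top pixel (274,177) and side pixel (284,233). The look-alikes are the purple dial (336,212), the cyan dial (248,244) and the yellow box (190,285). The white dial on the grey box is the one that fits the description. Next is an enlarged crop to confirm.

Run:
```python
import cv2
a=cv2.imread("pics/full_top1.png")[140:215,215:335]; b=cv2.imread("pics/full_side1.png")[205:275,240:352]
a=cv2.resize(a,(800,500),interpolation=cv2.INTER_CUBIC);cv2.imwrite("pics/ct.png",a)
cv2.imwrite("pics/cs.png",cv2.resize(b,(800,500),interpolation=cv2.INTER_CUBIC))
```

```text
(no output)
```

View pics/ct.png

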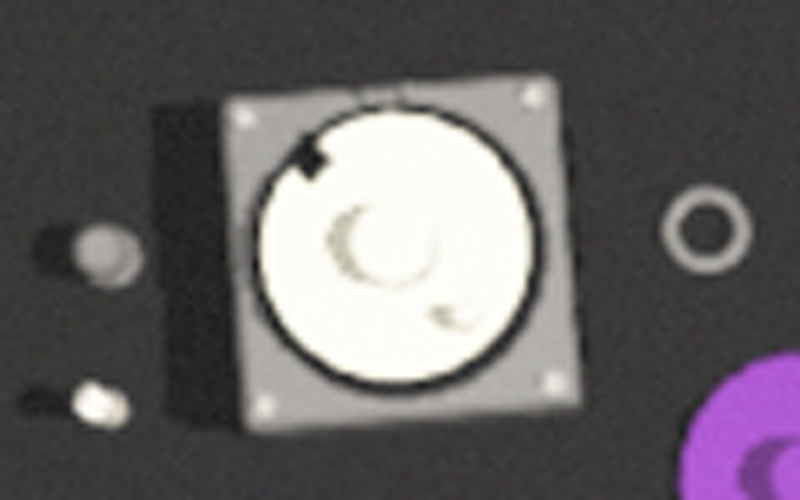

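View pics/cs.png

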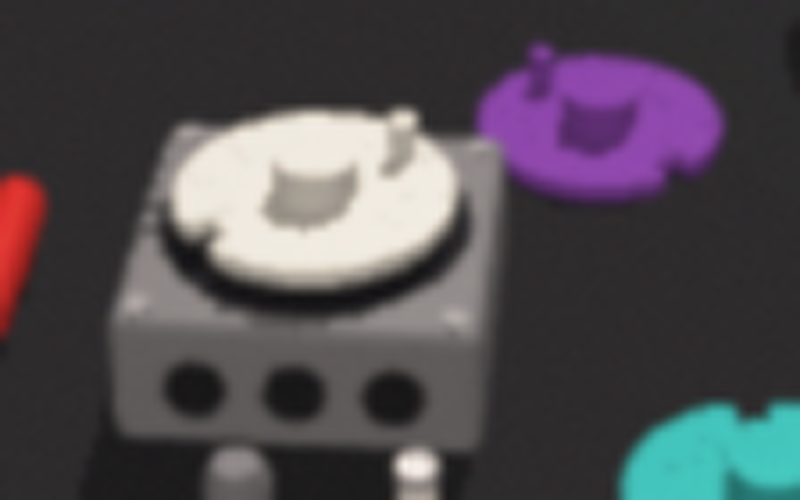

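Crop confirms it: white dial on the grey box, notch at crop (312,157), stub near (465,315), and ribs with the pin at the upper edge near (383,92), so the box's +x is roughly world +x.

```bash
cat >> h.py <<'E'
def dialfit(c,z=.078,box=(140,215,215,335)):
    g=c["img"].min(2).copy(); m=np.zeros_like(g); y0,y1,x0,x1=box
    m[y0:y1,x0:x1]=(g[y0:y1,x0:x1]>205)*255
    cs,_=cv2.findContours(m,cv2.RETR_EXTERNAL,cv2.CHAIN_APPROX_NONE)
    k=max(cs,key=cv2.contourArea)[:,0,:]
    P=np.array([ray(c,u,v,z)[:2] for u,v in k])
    A=np.c_[2*P,np.ones(len(P))]
    w=np.ones(len(P),bool)
    for _ in range(4):
        s=np.linalg.lstsq(A[w],(P[w]**2).sum(1),rcond=None)[0]; d=np.hypot(*(P-s[:2]).T)
        w=abs(d-np.median(d))<.003
    n=P[d<np.median(d)-.005]
    return s[:2],np.median(d),n.mean(0) if len(n) else None,len(n)
E
python3 - <<'E'
from h import *
c=snap("top")
f=lambda x,y:(215+(x+.5)*.15-.5,140+(y+.5)*.15-.5)
C=np.array([ray(c,*f(*p),.06)[:2] for p in[(225,98),(555,77),(580,405),(247,432)]])
b=C.mean(0);print("corners",C.round(4).tolist(),"centre",b.round(4))
e=(C[0]+C[1]-C[2]-C[3]);ba=np.arctan2(e[1],e[0]);e2=(C[0]+C[3]-C[1]-C[2]);ba2=np.arctan2(-e2[0],e2[1])
print("box yaw",np.degrees([ba,ba2]))
ctr,rad,n,k=dialfit(c);print("dial",ctr,rad,n,k)
nn=n if n is not None else 0
print("notch ang",np.degrees(np.arctan2(*(nn-ctr)[::-1])))
print("notch hand",ray(c,*f(312,157),.078),"stub shade",ray(c,*f(475,310),.09),"pin hand",ray(c,*f(383,95),.063))
for n_ in [(108,255,.042),(100,405,.05),(707,230,.007)]: print(ray(c,*f(*n_[:2]),n_[2]))
s=snap("side");g=lambda x,y:(240+(x+.5)*.14-.5,205+(y+.5)*.14-.5)
print("stub side",ray(s,*g(404,118),.096),"hub side",ray(s,*g(313,163),.096),"notch side",ray(s,*g(200,228),.078))
for z in(.07,.078): print("dial by z",z,dialfit(c,z)[:2])
E
```

```text
corners [[0.5925, 0.1969], [0.6028, 0.0506], [0.4568, 0.0386], [0.4441, 0.1853]] centre [0.524  0.1179]
box yaw [4.61041314 4.48495479]
dial [0.52450147 0.11912314] 0.05640129514817645 [0.55631804 0.15175687] 7
notch ang 45.72640666358804
notch hand [0.56389481 0.15616668 0.078     ] stub shade [0.49598981 0.08360505 0.09      ] pin hand [0.59376706 0.12665171 0.063     ]
[0.52410491 0.25070175 0.042     ]
[0.45632735 0.25187666 0.05      ]
[ 0.54089735 -0.01799925  0.007     ]
stub side [0.49328708 0.08897449 0.096     ] hub side [0.52370359 0.12913568 0.096     ] notch side [0.56499801 0.15687442 0.078     ]
dial by z 0.07 (array([0.52537217, 0.1197606 ]), np.float64(0.0567166565986578))
dial by z 0.078 (array([0.52450147, 0.11912314]), np.float64(0.05640129514817645))
```

play_rows(commands=[[1.0,2.0,0,0,0,0,4],[1.75,4,0,0,0,0,0],[1.75,4,0,0,0,0,0],[1.75,4,0,0,0,0,0],[1.75,4,0,0,0,0,0],[1.75,4,0,0,0,0,0],[1.75,4,0,0,0,0,0],[1.75,4,0,0,0,0,0]], grip_force=20)

```text
time: 1.2
ee_pos: [0.3587, -0.2814, 0.2226]
eef_rot: [0.825, -0.565, 0.0, 0.0]
ft_force: [0.9, 0.5, -0.5]
width: 0.0147
```

```bash
python3 -c "
from h import *
s=r.read_state();print(s['time'],s['joint_positions'].round(2),s['ee_pos'],s['eef_rot'],s['width'])"
```

```text
1.2 [ 0.89 -0.03 -0.31  1.87 -0.01  1.3  -0.63] [ 0.35874765 -0.28137419  0.22258959] [ 8.25048783e-01 -5.65061485e-01  1.12875057e-04  1.03216245e-04] 0.01471805952475978
```

play_rows(commands=[[1.6,3,0,0,0,0,0],[1.6,3,0,0,0,0,0],[1.6,3,0,0,0,0,0],[1.6,3,0,0,0,0,0],[1.6,3,0,0,0,0,0],[1.6,3,0,0,0,0,0],[1.6,3,0,0,0,0,0],[1.6,3,0,0,0,0,0],[1.5,3,0,0,0,0,0],[0,3,0,0,0,0,0],[0,0,0,0,0,0,0],[0,0,0,0,0,0,0]])

```text
time: 2.7
ee_pos: [0.5014, 0.0165, 0.2225]
eef_rot: [0.825, -0.565, 0.0, 0.0]
ft_force: [0.1, 0.1, 0.3]
width: 0.0006
```

```bash
python3 -c "
from h import *
s=r.read_state();print(s['joint_positions'].round(2),s['ee_pos'],s['eef_rot'],s['width'])"
```

```text
[ 0.51  0.11 -0.67  1.75  0.07  1.31 -1.38] [0.50135607 0.01647422 0.22248413] [ 8.24900410e-01 -5.65278025e-01  9.10249835e-05  2.43135869e-04] 0.0006113184656184648
```

play_rows(commands=[[0.4,1.5,-2,0,0,0,0],[0,1.4,-3,0,0,0,0],[0,0,-3,0,0,0,0],[0,0,-3,0,0,0,0],[0,0,-1.5,0,0,0,0],[0,0,-1.2,0,0,0,0],[0,0,0,0,0,0,0],[0,0,0,0,0,0,0]])

```text
time: 3.7
ee_pos: [0.506, 0.0463, 0.0864]
eef_rot: [0.825, -0.565, 0.001, -0.0]
ft_force: [-0.3, 0.5, 0.4]
width: 0.0006
```

Run:
```python
from h import *
c=snap("side","s2.png",(240,195,352,275),7);snap("top","t2.png")
```

```text
(no output)
```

View pics/s2.png

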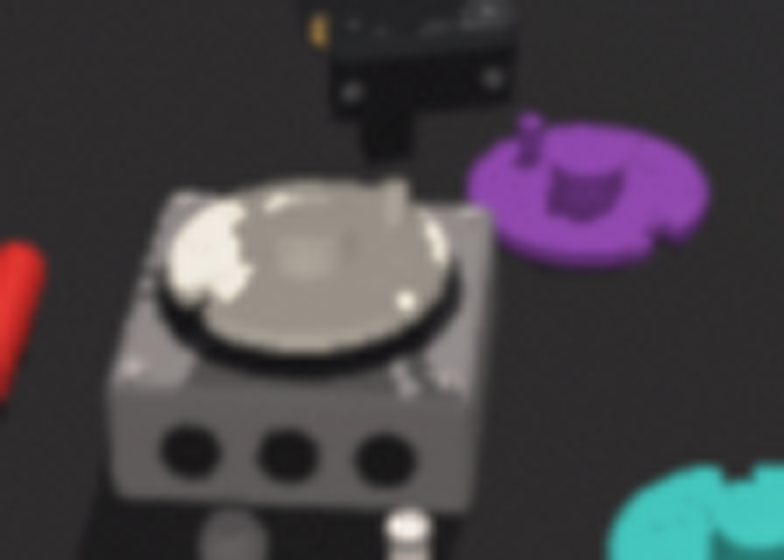

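The fingertip (crop (387,150)) stands behind the stub (crop (398,190)), on the push line, so I'll start pushing along the arc.

play_rows(commands=[[-0.2,0.6,0,0,0,0,0],[-0.2,0.6,0,0,0,0,0],[-0.1,0.5,0,0,0,0,0],[-0.1,0.3,0,0,0,0,0],[-0.1,0.2,0,0,0,0,0],[-0.1,0.2,0,0,0,0,0],[-0.1,0.2,0,0,0,0,0],[-0.1,0.2,0,0,0,0,0],[-0.1,0.2,0,0,0,0,0],[-0.1,0.2,0,0,0,0,0],[0,0,0,0,0,0,0]])

```text
time: 5.18
ee_pos: [0.4933, 0.0785, 0.0856]
eef_rot: [0.825, -0.565, 0.0, -0.0]
ft_force: [-0.8, 1.1, 0.5]
width: 0.0003
```

Run:
```python
from h import *
c=snap("side","s3.png",(240,195,352,275),7);snap("top","t3.png",(215,130,335,215),6.6)
```

```text
(no output)
```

View pics/s3.png

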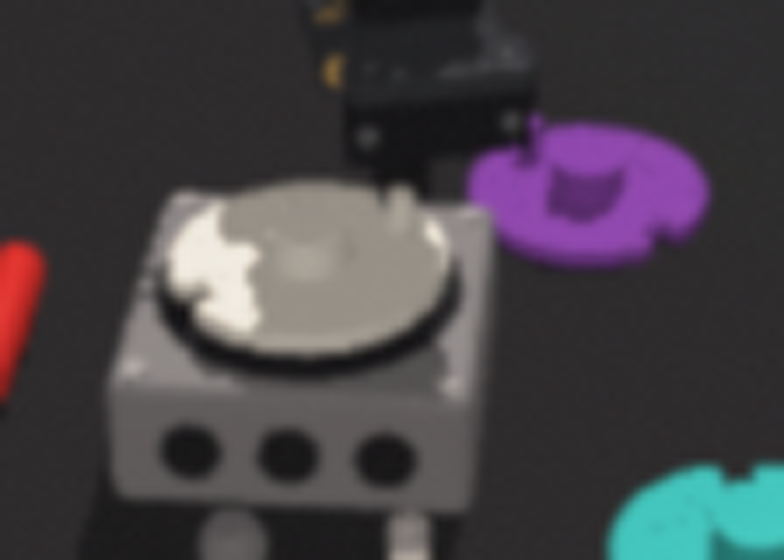

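The finger touches the stub, now near crop (402,192). I'll measure the angle numerically.

Run:
```python
from h import *
c=r.camera("side")
for p in[(398,183),(402,193)]: 
    q=ray(c,240+p[0]/7-.5,195+p[1]/7-.5,.096);d=q[:2]-[.524,.119];print(q,np.hypot(*d),np.degrees(np.arctan2(d[1],d[0]))%360)
for th in (224,219,214,209,204,184.5):
    a=np.radians(th);print(th,[(( proj(c,[.524+R*np.cos(a+k),.119+R*np.sin(a+k),z])+.5-[240,195])*7).round().tolist() for R,k,z in((.044,0,.096),(.057,np.pi,.078))])
```

```text
[0.49307539 0.0863717  0.096     ] 0.044954837693209355 226.53558605959216
[0.48991847 0.0940197  0.096     ] 0.04225596566601302 216.23981883044505
224 [[399.0, 186.0], [195.0, 296.0]]
219 [[403.0, 190.0], [190.0, 291.0]]
214 [[407.0, 194.0], [185.0, 285.0]]
209 [[411.0, 198.0], [182.0, 278.0]]
204 [[413.0, 203.0], [179.0, 272.0]]
184.5 [[416.0, 222.0], [180.0, 247.0]]
```

play_rows(commands=[[-0.11,0.22,0,0,0,0,0],[-0.11,0.22,0,0,0,0,0],[-0.1,0.22,0,0,0,0,0],[-0.1,0.22,0,0,0,0,0],[-0.08,0.2,0,0,0,0,0],[-0.07,0.2,0,0,0,0,0],[-0.06,0.2,0,0,0,0,0],[-0.05,0.2,0,0,0,0,0],[-0.05,0.2,0,0,0,0,0],[0,0,0,0,0,0,0],[0,0,0,0,0,0,0]])

```text
time: 6.7
ee_pos: [0.4861, 0.0971, 0.0856]
eef_rot: [0.825, -0.565, -0.0, -0.0]
ft_force: [-0.6, -0.1, -0.6]
width: 0.0005
```

Run:
```python
from h import *
c=snap("side","s4.png",(240,195,352,275),7);t=snap("top","t4.png",(215,130,335,215),6.6)
```

```text
(no output)
```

View pics/s4.png

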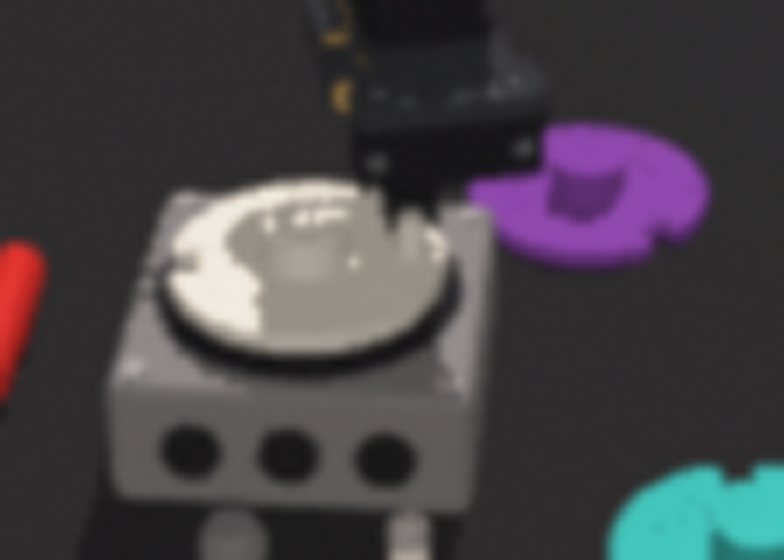

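Stub near crop (411,215), notch near (180,260): about 7° still to go.

play_rows(commands=[[-0.04,0.17,0,0,0,0,0],[-0.03,0.17,0,0,0,0,0],[-0.03,0.16,0,0,0,0,0],[0,0,0,0,0,0,0],[0,0,0,0,0,0,0],[0.2,-0.5,0,0,0,0,0],[0.3,-1.2,0,0,0,0,0],[0.3,-1.5,0,0,0,0,0],[0,0,4,0,0,0,0],[0,-4,5,0,0,0,0],[0,-5,0,0,0,0,0],[0,-5,0,0,0,0,0],[0,-5,0,0,0,0,0],[0,0,0,0,0,0,0]])

```text
time: 8.55
ee_pos: [0.4922, -0.1246, 0.1741]
eef_rot: [0.823, -0.568, 0.0, 0.001]
ft_force: [0.3, 1.6, -0.8]
width: 0.0004
```

Run:
```python
from h import *
c=snap("side","s5.png");t=snap("top","t5.png")
a=cv2.imread("pics/full_t5.png")[145:210,235:315];b=cv2.imread("pics/full_s5.png")[215:265,250:320]
cv2.imwrite("pics/both5.png",np.vstack([cv2.resize(a,(400,325),interpolation=cv2.INTER_CUBIC),cv2.resize(b,(400,275),interpolation=cv2.INTER_CUBIC)]))
print(dialfit(t))
# angle profile: dark fraction on ring r 48-57mm at plate level for top, by angle
for nm,cam in(("top",t),("side",c)):
    g=cam["img"].min(2).astype(np.float32)
    for ctr in((.524,.119),(.5245,.1191)):
        th=np.radians(np.arange(-30,50,2));row=[]
        for a in th:
            u=np.array([proj(cam,[ctr[0]+R*np.cos(a),ctr[1]+R*np.sin(a),.078]) for R in np.linspace(.048,.055,6)],np.float32)
            row.append(cv2.remap(g,u[:,None,0],u[:,None,1],cv2.INTER_LINEAR).mean())
        row=np.array(row);w=np.clip(np.median(row)-row-15,0,None);i=w.argmax();s=slice(max(i-6,0),i+7)
        print(nm,"notch angle",np.degrees((w[s]*th[s]).sum()/w[s].sum()).round(1),row.round().astype(int).tolist())
```

```text
(array([0.56164406, 0.11376006]), np.float64(0.02298455125696832), array([0.5662633 , 0.11601453]), 20)
top notch angle 7.8 [250, 251, 251, 251, 251, 251, 251, 251, 251, 251, 251, 251, 250, 244, 225, 185, 153, 127, 124, 114, 102, 118, 155, 215, 242, 250, 251, 250, 243, 227, 205, 194, 192, 192, 192, 192, 192, 193, 191, 191]
top notch angle 7.8 [250, 250, 250, 251, 251, 251, 251, 250, 250, 251, 251, 251, 250, 243, 223, 184, 152, 126, 122, 109, 94, 111, 151, 213, 241, 250, 251, 250, 244, 230, 209, 195, 192, 192, 192, 192, 192, 193, 192, 191]
side notch angle 41.2 [217, 219, 221, 221, 221, 222, 222, 222, 222, 221, 220, 218, 215, 210, 204, 198, 188, 178, 168, 161, 154, 150, 156, 162, 170, 181, 190, 192, 181, 169, 158, 148, 141, 137, 136, 135, 135, 135, 135, 135]
side notch angle 41.3 [217, 218, 220, 220, 221, 221, 222, 221, 221, 221, 219, 216, 213, 208, 202, 196, 186, 174, 164, 157, 150, 147, 153, 160, 168, 179, 190, 193, 183, 171, 159, 150, 142, 137, 136, 136, 135, 135, 135, 135]
```

View pics/both5.png

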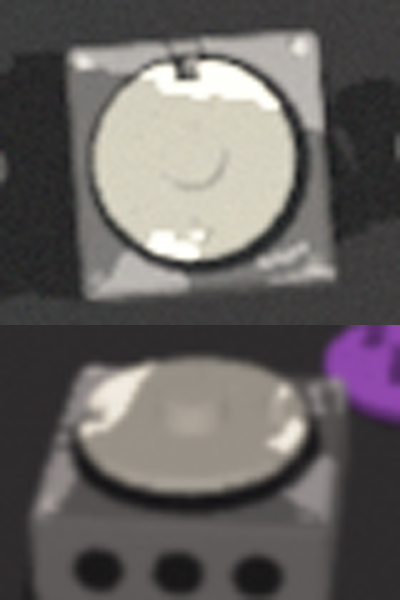

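The notch is at crop (187,68) with the ribs just outside it, measured at about 7.8° against a box yaw of about 4.5°. I'll look at it enlarged, with the geometry drawn beside it.

Run:
```python
from h import *
t=snap("top","t6.png")
im=cv2.imread("pics/full_t6.png");x0,y0=255,142;s=20
a=cv2.resize(im[y0:y0+26,x0:x0+36],None,fx=s,fy=s,interpolation=cv2.INTER_CUBIC)
def pt(p): return tuple(int(v) for v in ((proj(t,p)+.5-[x0,y0])*s))
for yaw in(4.5,):
  y=np.radians(yaw)
  for R,z,col in((.057,.067,(0,0,255)),(.070,.06,(0,255,0))): cv2.circle(a,pt([.524+R*np.cos(y),.1185+R*np.sin(y),z]),4,col,-1)
cv2.imwrite("pics/z6.png",a)
```

```text
(no output)
```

View pics/z6.png

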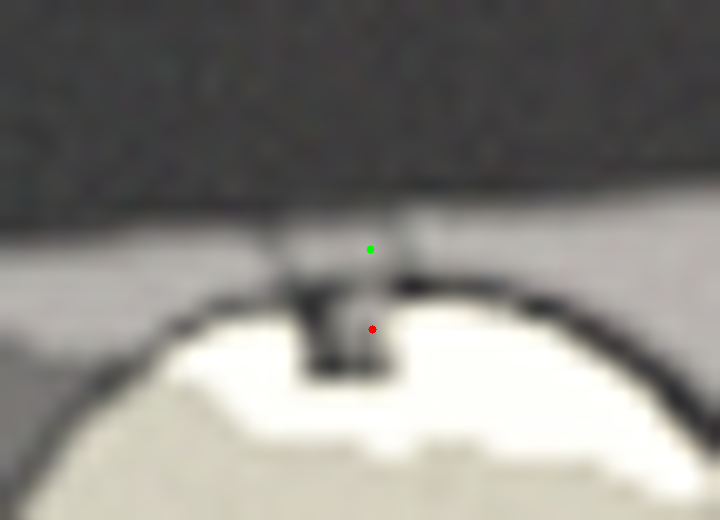

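The pin shows grey at x≈365 inside the notch (302–395, centre 348). That puts it about 3 mm off, so 3° more clockwise is needed, which agrees with the angle measurement. One more small push should do it.

play_rows(commands=[[0,5,0,0,0,0,0],[0,5,0,0,0,0,0],[0,5,-2,0,0,0,0],[0,3.5,-3,0,0,0,0],[0,0,-3,0,0,0,0],[0,0,-0.85,0,0,0,0],[0,0,0,0,0,0,0],[0,0,0,0,0,0,0]])

```text
time: 9.7
ee_pos: [0.4939, 0.0658, 0.087]
eef_rot: [0.825, -0.565, 0.001, -0.0]
ft_force: [0.1, -0.3, 0.4]
width: 0.0003
```

play_rows(commands=[[-0.2,0.7,-0.1,0,0,0,0],[-0.2,0.7,0,0,0,0,0],[-0.2,0.7,0,0,0,0,0],[-0.2,0.5,0,0,0,0,0],[-0.1,0.4,0,0,0,0,0],[0,0.2,0,0,0,0,0],[0,0.2,0,0,0,0,0],[0,0,0,0,0,0,0],[0,0,0,0,0,0,0]])

```text
time: 10.82
ee_pos: [0.4841, 0.0998, 0.0848]
eef_rot: [0.825, -0.565, -0.0, 0.0]
ft_force: [-1.1, 0.5, -0.9]
width: 0.0001
```

play_rows(commands=[[0.05,0.15,0,0,0,0,0],[0,0.15,0,0,0,0,0],[0,0.15,0,0,0,0,0],[0,0,0,0,0,0,0],[0,0,0,0,0,0,0]])

```text
time: 11.45
ee_pos: [0.4846, 0.1046, 0.0849]
eef_rot: [0.825, -0.565, -0.0, -0.0]
ft_force: [0.4, 1.2, -0.5]
width: 0.0005
```

play_rows(commands=[[0.2,-0.5,0,0,0,0,0],[0.3,-1.2,0,0,0,0,0],[0.3,-1.5,0,0,0,0,0],[0,0,4,0,0,0,0],[0,-4,5,0,0,0,0],[0,-5,0,0,0,0,0],[0,-5,0,0,0,0,0],[0,-5,0,0,0,0,0],[0,0,0,0,0,0,0]])

```text
time: 12.58
ee_pos: [0.4917, -0.1221, 0.1734]
eef_rot: [0.823, -0.568, 0.0, 0.001]
ft_force: [0.3, 0.1, 0.7]
width: 0.0008
```

Run:
```python
from h import *
t=snap("top","t7.png")
im=cv2.imread("pics/full_t7.png");x0,y0=255,142;s=20
cv2.imwrite("pics/z7.png",cv2.resize(im[y0:y0+26,x0:x0+36],None,fx=s,fy=s,interpolation=cv2.INTER_CUBIC))
g=t["img"].min(2).astype(np.float32)
row=[]
for a in np.radians(np.arange(-16,28,2)):
    u=np.array([proj(t,[.524+R*np.cos(a),.119+R*np.sin(a),.078]) for R in np.linspace(.048,.055,6)],np.float32)
    row.append(int(cv2.remap(g,u[:,None,0],u[:,None,1],cv2.INTER_LINEAR).mean()))
print(row)
```

```text
[250, 250, 250, 251, 248, 241, 201, 160, 122, 133, 155, 154, 150, 153, 197, 236, 246, 249, 250, 250, 250, 246]
```

View pics/z7.png

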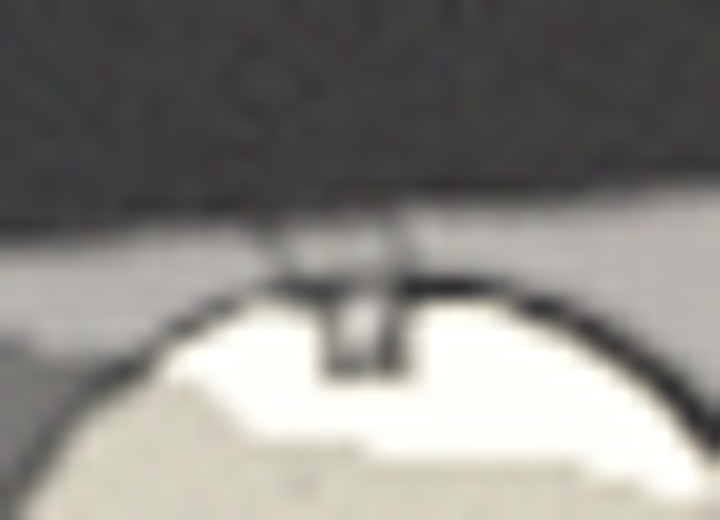

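The pin (x≈365) is now centred in the notch (322–413), at about 4° against 4.5°. Next I'll press on the hub.

play_rows(commands=[[0.5,4,0,0,0,0,0],[0.5,4,0,0,0,0,0],[0.5,4,0,0,0,0,0],[0.6,4,0,0,0,0,0],[0.6,4,0,0,0,0,0],[0.5,3.5,0,0,0,0,0],[0,0,-2,0,0,0,0],[0,0,-2,0,0,0,0],[0,0,-1.5,0,0,0,0],[0,0,0,0,0,0,0],[0,0,0,0,0,0,0]])

```text
time: 14.0
ee_pos: [0.525, 0.1187, 0.1194]
eef_rot: [0.825, -0.565, 0.0, -0.0]
ft_force: [0.3, 0.8, 1.3]
width: 0.0003
```

play_rows(commands=[[-0.1,0,-1,0,0,0,0],[0,0,-0.7,0,0,0,0],[0,0,-0.2,0,0,0,0],[0,0,-0.15,0,0,0,0],[0,0,-0.15,0,0,0,0],[0,0,-0.15,0,0,0,0],[0,0,-0.15,0,0,0,0],[0,0,0,0,0,0,0]])

```text
time: 15.0
ee_pos: [0.5238, 0.1185, 0.0937]
eef_rot: [0.825, -0.565, 0.0, -0.0]
ft_force: [-0.5, -0.8, 1.8]
width: 0.0003
```

play_rows(commands=[[0,0,-0.1,0,0,0,0],[0,0,-0.1,0,0,0,0],[0,0,-0.1,0,0,0,0],[0,0,-0.1,0,0,0,0],[0,0,-0.1,0,0,0,0],[0,0,0,0,0,0,0]])

```text
time: 15.75
ee_pos: [0.5237, 0.1185, 0.0886]
eef_rot: [0.825, -0.565, 0.0, -0.0]
ft_force: [1.4, 0.3, 2.3]
width: 0.0004
```

play_rows(commands=[[0,0,-0.1,0,0,0,0],[0,0,-0.1,0,0,0,0],[0,0,-0.1,0,0,0,0],[0,0,-0.05,0,0,0,0],[0,0,0,0,0,0,0]])

```text
time: 16.38
ee_pos: [0.5238, 0.1185, 0.0864]
eef_rot: [0.825, -0.565, 0.0, 0.0]
ft_force: [-4.8, -1.6, 18.3]
width: 0.0
```

It bottomed at 0.0864 m (0.086 expected) with the force rising to 18 N. I'll hold briefly, then let go and check.

play_rows(commands=[[0,0,0,0,0,0,0],[0,0,0,0,0,0,0],[0,0,0.3,0,0,0,0],[0,0,1,0,0,0,0],[0,0,4,0,0,0,0],[0,0,4,0,0,0,0],[0,-4,0,0,0,0,0],[0,-5,0,0,0,0,0],[0,-5,0,0,0,0,0],[0,-5,0,0,0,0,0],[0,-5,0,0,0,0,0],[0,0,0,0,0,0,0],[0,0,0,0,0,0,0]])

```text
time: 18.0
ee_pos: [0.5236, -0.1209, 0.1783]
eef_rot: [0.825, -0.565, -0.0, -0.0]
ft_force: [0.0, 1.7, 0.1]
width: 0.0004
```

Run:
```python
from h import *
t=snap("top","t8.png");c=snap("side","s8.png")
im=cv2.imread("pics/full_t8.png")[142:168,255:291];b=cv2.imread("pics/full_s8.png")[205:275,240:337]
cv2.imwrite("pics/both8.png",np.vstack([cv2.resize(im,(360,260),interpolation=cv2.INTER_CUBIC),cv2.resize(b,(360,260),interpolation=cv2.INTER_CUBIC)]))
d=cv2.absdiff(cv2.imread("pics/full_top1.png"),cv2.imread("pics/full_t8.png")).max(2)
for n,(x,y) in dict(gland=(231,178),fuse=(230,201),ring=(321,174),sd=(270,132),breaker=(476,210),meter=(155,190),tape=(463,165)).items(): print(n,(d[y-14:y+14,x-14:x+14]>60).sum(),end=" ")
print(r.read_state()["ft_force"])
```

```text
gland 0 fuse 31 ring 15 sd 0 breaker 0 meter 0 tape 0 [0.11631946 0.42794572 0.49409045]
```

View pics/both8.png

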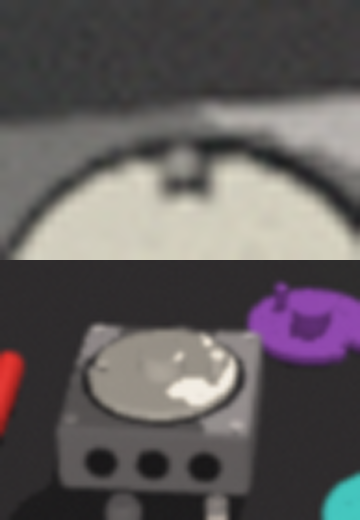

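The dial sits flush and level on the box, with the pin (crop (183,165)) centred in the notch. Handing in.

```bash
python3 -c "
from bench import r
print(r.close_job())"
```

```text
the job is handed in; nothing more can be done
None
```

The dial is turned, pressed home and handed in at about 18 s of the 51 s allowed; the hand-in reported no verdict.

I turned the dial about 40° clockwise with the closed fingertip against its stub, in two pushes because the first stopped about 3° short. I then pressed down slowly on the hub.

- **Notch:** just before pressing, the pin was centred in the notch, at about 4° against a box yaw of about 4.5°.
- **Pressing down:** the force was about 2 N on the way down. The finger stopped at z = 0.0864 m (0.086 m expected with the dial home), where the force rose to 18 N, well under the 80 N limit.
- **After letting go:** both cameras show the dial flush and level with the pin in the notch. The fingers are well clear and the measured force is close to zero.
- **Other things on the counter:** comparing the first and last top pictures showed no change at the gland, screwdriver, breaker, meter or tape. A few pixels changed at the fuse and the lock ring. I took those as the arm's shadow, since the fingers never went near either one, but I did not check them further.

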